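Pull the nail-dust filter and hold it over the tray

ROBOT

A 6-joint arm with a two-finger parallel gripper is mounted at the origin on the work surface. World frame = base frame: x ahead of the robot, y to its left, z up, the work surface at z = 0. Lengths are in m, angles in degrees, forces in N, time in s.
With the tool pointing down it reaches from about 0.325 to 0.85 m from the base axis. Payload 15.5 kg.
Tool frame: the origin (TCP) lies midway between the tips of the shut fingers; the grasp point (between the pads) lies 19 mm behind it; y points along the fingers, x is the direction in which the jaws open and shut, and the axes are right-handed (so a half turn about y gives the same grasp; the last joint's range is limited). The gripper opens to 91 mm and grips with 3 to 60 N. Pads are 32 mm wide; open, the fingers measure 118 mm over their backs; the gripper's body (76 mm by 178 mm) begins 60 mm behind the grasp point.
Start: joints at [59.731, 28.281, 77.091, -0, 74.628, -5.472], TCP at [0.262, 0.567, 0.214] pointing down, gripper open.
Joint ranges: [-166.48, 166.48], [-47.26, 123.95], [12.59, 153.08], [-70.14, 250.14], [6.76, 159.57], [-176.63, 176.63]. Speed limits (degrees/s): [108.29, 108.29, 147.25, 172.46, 172.46, 172.46].

INTERFACE

Orientations are given as a 3x3 rotation matrix whose columns are the frame's x, y, z axes.
In Python, from bench import ctrl gives the robot as it stands. The module is installed in compiled form; this text tells all that it offers. Calls block until the motion is done:
- ctrl.goto(position, orientation): joint-space move of the TCP to a pose.
- ctrl.move_l(position, vel=0.15, ori=None, contact_N=None): straight line of the TCP; ori=None keeps the orientation; vel is the mean speed in m/s. With contact_N (N) it stops when the force on the tool has changed by that much, and returns True; else False.
- ctrl.movej(angles): joint-space move.
- ctrl.command_gripper(opening): opening from 0.0 (shut) to 1.0 (fully open); the grip force is fixed at half the most; returns when the fingers have stopped.
- ctrl.sleep(seconds).
- ctrl.ik(position, orientation): joint angles nearest the present ones, or None.
- ctrl.read_camera(name): name is "scene" or "top" or "wrist"; returns the picture (400x640x3 uint8, blue, green, red); there is no depth.
- ctrl.camera_params(name): a dict with "fx", "fy", "cx", "cy" (pixels), "D" ([k1, k2, p1, p2, k3] as OpenCV has them; the pictures are not rectified), "pose" (4x4, takes a point from camera to world coordinates); the wrist camera has in their place "T_tool_cam" (4x4, takes a point from camera to tool coordinates, whose origin is the TCP and whose axes are the tool frame's). Camera axes: x right, y up, looking along -z (the intrinsics and any distortion apply to the point x, -y, -z); pixel columns grow to the right and rows downward; lengths in m; the calibration is good to about 2 mm. A picture is of the moment at which its call begins: read the wrist's pose just before it. camera_params takes no time and is no camera call.
A pose or a line that the arm cannot do raises ctrl.MotionError and nothing moves.
- ctrl.sign_off(): hands the job in, once; it reports no verdict.
Readings, each from a call of its own:
- ctrl.current_t(): time.
- ctrl.current_q(): joint angles.
- ctrl.current_dq(): joint speeds.
- ctrl.current_effort(): joint torques, N m.
- ctrl.current_tool_pos(): TCP position.
- ctrl.current_eef_rot(): TCP orientation.
- ctrl.current_contact_force(): force on the tool from outside, world axes, zero at the start.
- ctrl.current_wrist_torque(): the same for the moment, N m.
- ctrl.current_grip_width(): opening from 0.0 (shut) to 1.0 (fully open).
Only numpy, scipy, OpenCV 4.12 (cv2) and the standard library are available. Lean on these libraries where they do the work, as an engineer would, in place of code of your own. Each camera call takes 0.05 s, during which the arm holds its last target.

TASK

On the white dust extractor, push the black wing knob down and turn it a quarter turn anticlockwise, so that its yellow tongue swings off the grey-blue flap, then lift the flap by its pink grip until it stands open past upright. Draw the filter plate straight up out of its slot by the orange tab and carry it to the mint dust tray, leaving the tray and the other things on the desk where they are. Finish while still holding the filter there: upright and steady, over the middle of the tray, a hand's breadth clear above it, its long side along the tray's long side.

Things in the scene. Friction and masses are not known exactly. Their poses are not given: they have to be found in the camera images.
- extractor: White desktop dust extractor, fixed to the desk, 220 (own x) x 260 (y) x 120 mm high; origin at the centre of its underside, z up, own x points from its louvred front to its hinge side. In its top is a pit 100 x 144 mm (own x from -35 to +65 mm, y from -72 to +72 mm), covered by the flap. From 48 mm below the top downward the pit is filled except for the filter's slot (18 mm in x, 120 mm in y, centred at own x = 0, y = 0, floor at height 10 mm).
- knob_grip (a point): Centre of the black wing of the latch knob (own x = -75, y = +50 mm on the extractor, 154 mm high when up). The wing is an upright bar 42 mm long (point's x) x 15 mm thick (point's y) x 26 mm high (13 mm up and down from this point), on a round skirt of 48 mm diameter whose top is 13 mm below this point. A yellow tongue sticks out along the point's +x, to 45 mm from the axis; latched it lies over the flap's front edge.
- knob (a joint): Turn of the knob about its upright axis, rad, anticlockwise seen from above positive: 0 to 0.1 at the start (latched, tongue towards the hinge side), stop at 1.45 (tongue points to the extractor's own +y). From about 1.05 the tongue is clear of the flap; a quarter turn counts as made from 1.2. Turns with about 0.03 N m while the knob is down. Let up, it cannot turn away from the start: a pin locks it.
- knob_press (a joint): How far the knob is pushed down, m: 0 up to 0.0075 (bottom stop). Spring, 4 N at first and 9 N at the bottom. It must be down more than about 0.006 from the start until the knob has turned about 1.2 rad; it springs back up when let go.
- flap (a joint): Opening angle of the flap, rad: 0 shut (lying on the extractor's top), 1.57 upright, stop at 1.85. It turns up and over, away from the extractor's front, about the axis through point flap_axis. Its stiff hinge (0.13 N m, the flap weighs about 150 g) holds it where it is left. While latched it lifts less than 0.1 rad.
- flap_grip (a point): Centre of the pink round grip on the flap: a bar 18 mm in diameter, 24 mm long along the extractor's own y, 22 mm above the flap's top face when shut (147 mm high), 108 mm from the hinge in own x, near the flap's front edge. It turns with the flap. Pinched at its two ends (fingers closing along the extractor's y), it can pivot between the fingers while the flap swings.
- flap_axis (a point): Point on the flap's hinge axis abreast of the pink grip, fixed on the extractor (own x = 78, y = -40 mm, 122.5 mm high). The axis runs along the extractor's own y. The flap is 123 mm long, 150 mm wide and 5 mm thick.
- filter_tab (a point): Centre of the orange pull tab of the filter plate: 12 mm (point's x) x 24 mm (point's y) x 30 mm high (15 mm up and down from this point). Below it the grey plate, 14 mm (x) x 112 mm (y) x 65 mm high, its lower edge 80 mm below this point; 75 to 155 g. At the start it stands loose in the slot under the shut flap, this point about 90 mm high. Its z is up when the plate is upright, point y runs along its long side.
- filter: The filter plate as a whole; origin at the middle of its lower edge, axes as at filter_tab.
- tray_mid (a point): Middle of the inner floor (5 mm high) of the mint dust tray, an open tray 120 (point's x) x 190 (point's y, its long side) x 22 mm high, loose, about 350 g.
- tray: The mint dust tray as a whole; origin at the centre of its underside, axes as at tray_mid.
- polish_pink: Bystander: small pink square bottle with black cap, 24 x 24 x 71 mm, origin under its centre.
- polish_lilac: Bystander: the same bottle in lilac.
- cream_jar: Bystander: low rose jar, 54 mm diameter, 42 mm high, origin under its centre.
- remover: Bystander: lilac bottle, 52 mm diameter, 150 mm high, origin under its centre.
- cup: Bystander: green cup, 68 mm diameter, 85 mm high, origin under its centre.
- buffer: Bystander: pink buffing block lying on the desk, 95 x 27 x 27 mm, origin under its centre.
Mind the look-alikes: they are no part of the job. Of the things that look like the tray, the larger one is meant.

How it is judged (in metres and radians):
On the way, in this order (a step that is already met when the one before it is completed fails the run):
1. the knob is being turned while pushed down (value of joint knob_press above 0.004 m and value of joint knob between 0.4 and 1.15 rad), for 0.05 s.
2. the knob is turned anticlockwise at least 1.2 rad while the flap is still shut (value of joint knob above 1.2 rad and value of joint flap below 0.2 rad), for 0.1 s.
3. the flap stands open past upright (at least 1.5 rad) (value of joint flap above 1.5 rad), for 0.2 s.
4. the gripped filter plate is drawn up until its lower edge is clear of the extractor's top (z of filter_tab in the frame of extractor above 0.202 m and contact force between the fingers and filter above 1 N), for 0.1 s.
At the end, for the whole second after the job is handed in: Fingers alone hold the filter (over 1 N): tab within 40 mm of the tray's middle in plan, lower edge 50 to 200 mm above the desk, upright within 0.2 rad, along the tray within 0.25 rad, still. Flap open over 1.3 rad, knob over 1.1 rad, tray moved under 30 mm (horizontal distance between filter_tab and tray_mid below 0.04 m and height (world z) of filter between 0.05 and 0.2 m and angle between filter_tab's own z axis and vertical below 0.2 rad and angle between the y axis of filter_tab and the y axis of tray_mid, either way round below 0.25 rad and contact force between the fingers and filter above 1 N and contact force between filter and tray below 0.1 N and contact force between filter and extractor below 0.1 N and linear speed of filter below 0.03 m/s and angular speed of filter below 0.3 rad/s and value of joint flap above 1.3 rad and value of joint knob above 1.1 rad and distance of tray from where it was at the start of the episode below 0.03 m); the arm keeps its last pose, push and grip.
It fails at once if a bystander is pushed more than 30 mm or knocked over (distance of any of polish_pink, polish_lilac, cream_jar, remover, cup, buffer from where it was at the start of the episode above 0.03 m or angle between any of polish_pink, polish_lilac, cream_jar, remover, cup, buffer's own z axis and vertical above 0.5 rad).
It fails at once if the tray is pushed more than 30 mm (distance of tray from where it was at the start of the episode above 0.03 m).
It also fails if it takes over 72 s, if anything falls off the work surface, if the arm or the gripper's body presses on something with over 40 N, if the wrist force passes 120 N, or if a joint passes its speed limit or range.

## Working session

There is one attempt and no reset: what is moved stays moved. The work goes in short steps, each a Python script; the robot and the scene stay as the last script left them, time stands still between calls to the robot, and variables do not carry over. Pictures are saved under pics/ and viewed, and the job is handed in when it is done.

```bash
mkdir -p pics; ls
python3 - <<'E'
from bench import ctrl
import cv2,numpy as np
np.set_printoptions(precision=4,suppress=True)
for n in ["scene","top","wrist"]:
    im=ctrl.read_camera(n); cv2.imwrite(f"pics/{n}0.png",im); p=ctrl.camera_params(n); print(n,p)
print(ctrl.current_t(),ctrl.current_tool_pos(),ctrl.current_eef_rot(),ctrl.current_grip_width())
E
```

```text
pics
scene {'fx': 492.6260490199304, 'fy': 492.6260490199304, 'cx': 320.3417554604569, 'cy': 194.46650600588382, 'D': array([0.0005, 0.    , 0.    , 0.    , 0.    ]), 'pose': array([[ 0.5922, -0.4535,  0.666 ,  1.3246],
       [ 0.8058,  0.3361, -0.4876, -0.6259],
       [-0.0027,  0.8255,  0.5645,  0.8652],
       [ 0.    ,  0.    ,  0.    ,  1.    ]])}
top {'fx': 391.6845864172692, 'fy': 391.6845864172692, 'cx': 320.39985236394523, 'cy': 202.50131483512126, 'D': array([0.024, 0.   , 0.   , 0.   , 0.   ]), 'pose': array([[-0.0089,  0.9904, -0.1378,  0.3249],
       [-0.9994, -0.0133, -0.0309, -0.0302],
       [-0.0324,  0.1374,  0.99  ,  1.132 ],
       [ 0.    ,  0.    ,  0.    ,  1.    ]])}
wrist {'fx': 277.1007124980156, 'fy': 277.1007124980156, 'cx': 319.86331883130214, 'cy': 200.49778415266024, 'D': array([-0.0261,  0.    ,  0.    ,  0.    ,  0.    ]), 'T_tool_cam': array([[ 1.    ,  0.0007,  0.0008,  0.0004],
       [ 0.0006,  0.2784, -0.9605, -0.1705],
       [-0.0009,  0.9605,  0.2784,  0.0781],
       [ 0.    ,  0.    ,  0.    ,  1.    ]])}
0.15 [0.262  0.5672 0.2135] [[ 0.4195 -0.0005 -0.9078]
 [ 0.9078 -0.0008  0.4195]
 [-0.0009 -1.      0.0001]] 0.9981814326112889
```

View pics/scene0.png

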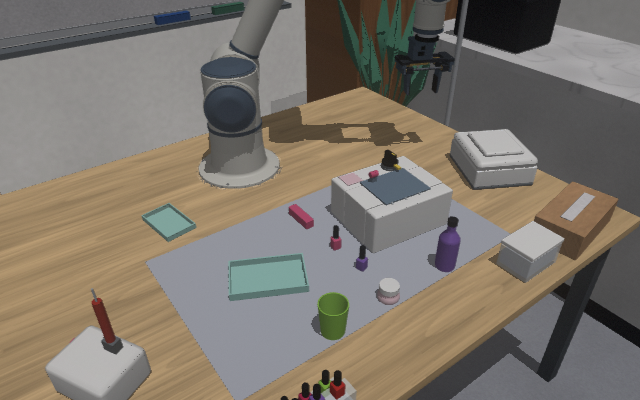

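View pics/top0.png

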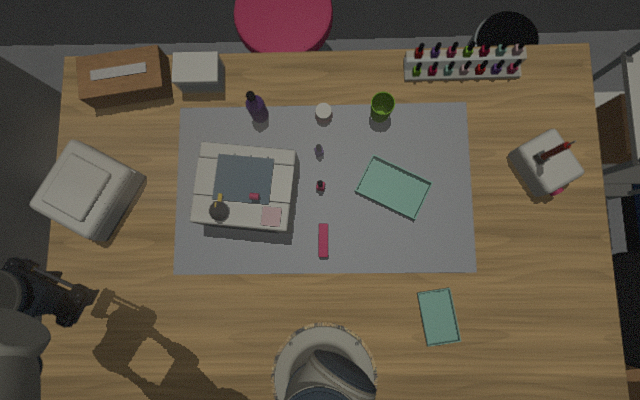

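View pics/wrist0.png

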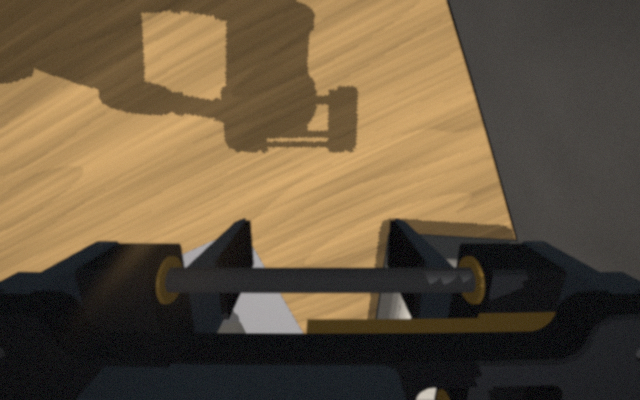

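The big tray (top 393,188) is the target and the small mint tray (438,317) is the look-alike. The extractor is at (245,187); other white boxes are at (90,190), (196,70) and (545,160). The pink grip is at (254,196). Pink distractors are the bottle (320,186) and the block (323,240). I'll check this in a close crop.

```bash
cat > h.py <<'E'
from bench import ctrl
import cv2,numpy as np
np.set_printoptions(precision=4,suppress=True)
def cam(n):
    p=ctrl.camera_params(n); K=np.array([[p['fx'],0,p['cx']],[0,p['fy'],p['cy']],[0,0,1]])
    if 'pose' in p: T=np.array(p['pose'])
    else:
        T=np.eye(4); T[:3,:3]=ctrl.current_eef_rot(); T[:3,3]=ctrl.current_tool_pos(); T=T@np.array(p['T_tool_cam'])
    return K,np.array(p['D']),T
def ray(c,uv):
    K,D,T=c; uv=np.array(uv,float).reshape(-1,1,2)
    n=cv2.undistortPoints(uv,K,D)[:,0]
    d=np.c_[n[:,0],-n[:,1],-np.ones(len(n))]@T[:3,:3].T
    return T[:3,3],d
def onz(c,uv,z):
    o,d=ray(c,uv); s=(z-o[2])/d[:,2]; return o+d*s[:,None]
def proj(c,P):
    K,D,T=c; P=np.atleast_2d(P); q=(P-T[:3,3])@T[:3,:3]
    return cv2.projectPoints(q*[1,-1,-1],np.zeros(3),np.zeros(3),K,D)[0][:,0]
def cross2(c1,u1,c2,u2):
    o1,d1=ray(c1,u1);o2,d2=ray(c2,u2);d1=d1[0];d2=d2[0]
    s=np.linalg.lstsq(np.c_[d1,-d2],o2-o1,rcond=None)[0]
    a=o1+s[0]*d1;b=o2+s[1]*d2; return (a+b)/2,np.linalg.norm(a-b)
E
python3 - <<'E'
import cv2
im=cv2.imread('pics/top0.png'); a=im[130:245,175:315]; cv2.imwrite('pics/top0z.png',cv2.resize(a,None,fx=5,fy=5,interpolation=cv2.INTER_CUBIC))
im=cv2.imread('pics/scene0.png'); a=im[140:250,320:460]; cv2.imwrite('pics/scene0z.png',cv2.resize(a,None,fx=5,fy=5,interpolation=cv2.INTER_CUBIC))
E
```

```text
(no output)
```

View pics/top0z.png

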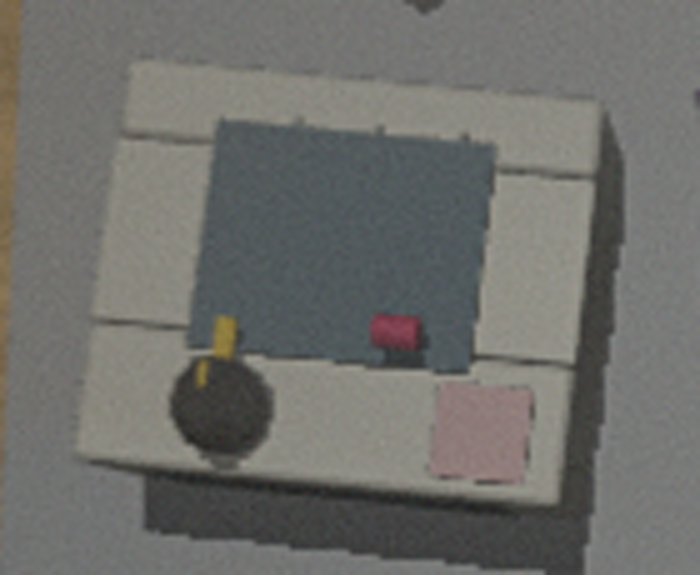

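View pics/scene0z.png

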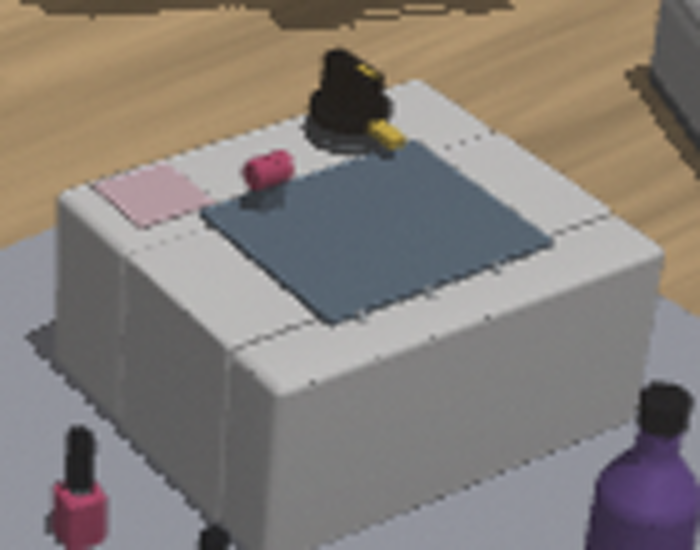

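Run:
```python
from h import *
ct=cam('top');cs=cam('scene')
f=lambda a:(np.array(a,float)+0.5)/5-0.5+[175,130]
g=lambda a:(np.array(a,float)+0.5)/5-0.5+[320,140]
# own-frame known vs measured
F=onz(ct,f([(218,119),(497,145),(468,372),(188,346)]),0.125)[:,:2]
B=onz(ct,f([(130,60),(603,100),(558,505),(78,460)]),0.117)[:,:2]
print('flap sizes',[np.linalg.norm(F[i]-F[(i+1)%4]) for i in range(4)]);print('body',[np.linalg.norm(B[i]-B[(i+1)%4]) for i in range(4)])
Fo=np.array([(78,75),(78,-75),(-45,-75),(-45,75)])/1e3
Bo=np.array([(110,130),(110,-130),(-110,-130),(-110,130)])/1e3
def fit(o,w):
    mo=o.mean(0);mw=w.mean(0);a=o-mo;b=w-mw
    th=np.arctan2((a[:,0]*b[:,1]-a[:,1]*b[:,0]).sum(),(a*b).sum())
    R=np.array([[np.cos(th),-np.sin(th)],[np.sin(th),np.cos(th)]]);return np.degrees(th),mw-R@mo
print(fit(Fo,F),fit(Bo,B),fit(np.r_[Fo,Bo],np.r_[F,B]))
# scene-view flap corners
S=onz(cs,g([(203,212),(332,323),(553,242),(413,140)]),0.125)[:,:2]
So=np.array([(-45,-75),(78,-75),(78,75),(-45,75)])/1e3
print('scene',fit(So,S),S)
th,t=fit(np.r_[Fo,Bo],np.r_[F,B])
print('grip tri',cross2(ct,f((396,331)),cs,g((269,170))))
print('knob top axis', onz(ct,f((221,403)),0.15))
top=cv2.imread('pics/top0.png'); hsv=cv2.cvtColor(top,cv2.COLOR_BGR2HSV)
m=cv2.inRange(hsv,(70,50,60),(95,255,255));n,l,s,c=cv2.connectedComponentsWithStats(m)
for i in range(1,n):
    if s[i,4]>200:
        cnt=cv2.findContours((l==i).astype(np.uint8),0,2)[0][0]; r=cv2.minAreaRect(cnt); b=cv2.boxPoints(r)
        P=onz(ct,b,0.022); e=[np.linalg.norm(P[k]-P[(k+1)%4]) for k in range(4)]
        print(s[i],P.mean(0),e,b.tolist()); k=int(e[1]>e[0]); d=P[k+1]-P[k]; print('long dir deg',np.degrees(np.arctan2(d[1],d[0])))
```

```text
flap sizes [np.float64(0.149968793094259), np.float64(0.1219111905530904), np.float64(0.14816243862541037), np.float64(0.12259539345503465)]
body [np.float64(0.2568255812004421), np.float64(0.21738446526552926), np.float64(0.2537311766619441), np.float64(0.21695863245935465)]
(np.float64(-6.255525591457216), array([0.5151, 0.2061])) (np.float64(-5.886583638050547), array([0.5149, 0.2063])) (np.float64(-5.9803994607164075), array([0.515 , 0.2062]))
scene (np.float64(-6.044575413404074), array([0.5188, 0.2063])) [[0.4677 0.1382]
 [0.5883 0.1236]
 [0.6036 0.2712]
 [0.4813 0.2851]]
grip tri (array([0.482 , 0.1715, 0.1469]), np.float64(0.0013025308304151833))
knob top axis [[0.4453 0.2592 0.15  ]]
[ 355  161   77   59 2177] [ 0.5233 -0.2038  0.022 ] [np.float64(0.12206919940169611), np.float64(0.1897273126101814), np.float64(0.12005566665308602), np.float64(0.18761495210942936)] [[354.2037658691406, 190.704833984375], [372.3450012207031, 153.28848266601562], [432.3583679199219, 182.38589477539062], [414.2171325683594, 219.80224609375]]
long dir deg -117.75869195130429
[ 418  288   42   58 1737] [ 0.1627 -0.3122  0.022 ] [np.float64(0.08999939240459076), np.float64(0.1434079600378175), np.float64(0.08812251035517321), np.float64(0.14352077634849622)] [[416.70916748046875, 292.83050537109375], [449.04620361328125, 286.57171630859375], [459.52362060546875, 340.70513916015625], [427.18658447265625, 346.96392822265625]]
long dir deg -172.19291314909677
```

```bash
cat >> h.py <<'E'
TH=np.radians(-6.05); E0=np.array([0.516,0.206])
def w(x,y,z):
    return np.array([E0[0]+x*np.cos(TH)-y*np.sin(TH),E0[1]+x*np.sin(TH)+y*np.cos(TH),z])
def own(P): 
    d=np.array(P)[:2]-E0; return np.array([d[0]*np.cos(TH)+d[1]*np.sin(TH),-d[0]*np.sin(TH)+d[1]*np.cos(TH)])
def down(yaw):
    a=np.radians(yaw); x=np.array([np.cos(a),np.sin(a),0]);y=np.array([0,0,-1.]);return np.c_[x,y,np.cross(x,y)]
Y0=90+np.degrees(TH)
E
python3 - <<'E'
from h import *
p=w(-.075,.05,.30); print(p,ctrl.ik(p,down(Y0)))
ctrl.goto(p,down(Y0)); ctrl.command_gripper(0.55)
c=cam('wrist'); cv2.imwrite('pics/w1.png',ctrl.read_camera('wrist')); print(ctrl.current_t(),ctrl.current_q(),ctrl.current_tool_pos(),ctrl.current_contact_force())
for nm,P in dict(knob=w(-.075,.05,.167),grip=w(-.03,-.04,.147),c1=w(-.045,-.075,.125),c2=w(.078,.075,.125),c3=w(.078,-.075,.125)).items(): print(nm,proj(c,P))
E
```

```text
[0.4467 0.2636 0.3   ] [ 23.95    15.127   84.4258  -0.      80.4472 -60.    ]
2.3417 [ 23.9474  15.1271  84.4277  -0.0005  80.4459 -59.998 ] [0.4467 0.2636 0.3   ] [-0.3156  0.0126  0.3318]
knob [[319.9199 192.0736]]
grip [[247.8089 223.1107]]
c1 [[224.5576 206.3792]]
c2 [[337.4675 288.2168]]
c3 [[233.0573 288.0566]]
```

View pics/w1.png

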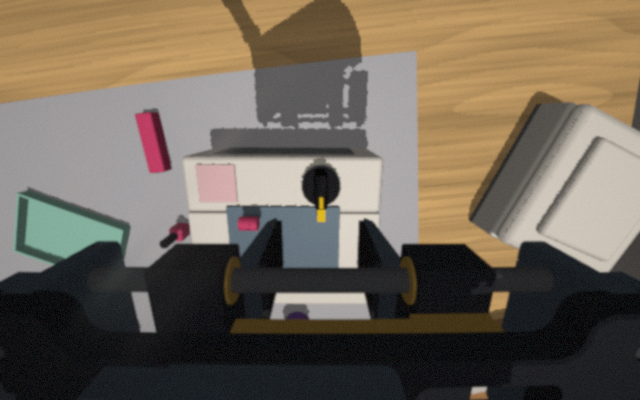

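Run:
```python
import cv2
im=cv2.imread('pics/w1.png'); a=im[140:260,215:395]; a=cv2.convertScaleAbs(a,alpha=1.3,beta=25);cv2.imwrite('pics/w1z.png',cv2.resize(a,None,fx=4,fy=4,interpolation=cv2.INTER_CUBIC))
```

```text
(no output)
```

View pics/w1z.png

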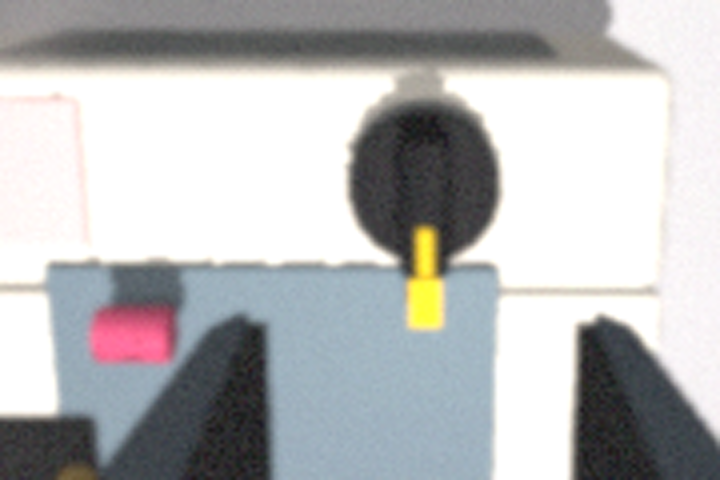

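Run:
```python
from h import *
c=cam('wrist'); f=lambda a,b:(a/4-.4+215,b/4-.4+140)
for uv,z in [((424,182),.141),((425,251),.167),((133,335),.147),((50,266),.125),((496,266),.125),((425,304),.137)]:
    P=onz(c,f(*uv),z)[0]; print(P,own(P))
```

```text
[0.4447 0.2647 0.141 ] [-0.0771  0.0508]
[0.4588 0.2634 0.167 ] [-0.0629  0.051 ]
[0.4823 0.1694 0.147 ] [-0.0297 -0.04  ]
[0.4633 0.1396 0.125 ] [-0.0454 -0.0716]
[0.4788 0.2847 0.125 ] [-0.0453  0.0743]
[0.4852 0.2607 0.137 ] [-0.0364  0.0511]
```

Run:
```python
from h import *
p=w(-.0755,.0505,.20)
ctrl.move_l(p,vel=.2); 
p[2]=.143; print('contact',ctrl.move_l(p,vel=.06,contact_N=6),ctrl.current_tool_pos(),ctrl.current_contact_force())
ctrl.command_gripper(0.0); print(ctrl.current_grip_width()*91,ctrl.current_contact_force(),ctrl.current_wrist_torque())
z=ctrl.current_tool_pos()[2]; p[2]=z-.0085
print('push',ctrl.move_l(p,vel=.02,contact_N=18),ctrl.current_tool_pos()-p,z,ctrl.current_contact_force(),ctrl.current_grip_width()*91,ctrl.current_t())
cv2.imwrite('pics/w2.png',ctrl.read_camera('wrist'));cv2.imwrite('pics/s2.png',cv2.resize(ctrl.read_camera('scene')[130:230,330:450],None,fx=5,fy=5))
```

```text
contact False [0.4465 0.2643 0.1433] [-0.7034 -0.0205  0.3461]
14.70338002199539 [-0.9904  3.9485  1.3619] [0.7388 0.0671 0.0097]
push True [0.0002 0.0004 0.0009] 0.1431050079870269 [-2.4705 -0.2088 11.3066] 14.44669695789258 5.1583
```

View pics/s2.png

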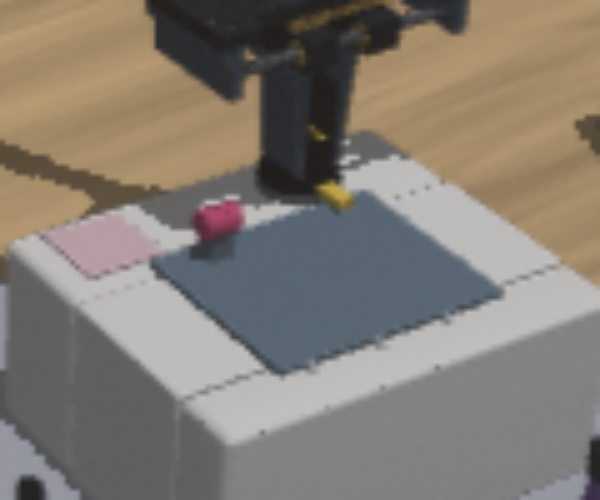

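Run:
```python
from h import *
p=ctrl.current_tool_pos(); p[2]-=.001; ctrl.move_l(p,vel=.02,contact_N=25); print(ctrl.current_tool_pos(),ctrl.current_contact_force())
q=np.array(ctrl.current_q())
for d in (10,20,30,40,50,60,70,80):
    r=q.copy(); r[5]-=d; ctrl.movej(r)
    print(d,ctrl.current_tool_pos(),ctrl.current_contact_force(),ctrl.current_wrist_torque()[2],ctrl.current_grip_width()*91)
print(ctrl.current_t(),ctrl.current_eef_rot()[:,0])
cv2.imwrite('pics/s3.png',cv2.resize(ctrl.read_camera('scene')[130:230,330:450],None,fx=5,fy=5))
```

```text
[0.4465 0.2646 0.1353] [-6.4153 -0.8355 24.3789]
10 [0.4464 0.2645 0.1355] [-2.5169  1.0392  8.3031] 0.053756897139167745 14.735526746939692
20 [0.4464 0.2645 0.1355] [-2.9749  1.2754  9.9204] 0.017870899236004212 14.75837839865797
30 [0.4465 0.2645 0.1355] [-1.4593  0.1244  9.1433] 0.00867934344798011 15.067172961346797
40 [0.4465 0.2644 0.1355] [-2.3685  0.2929  9.269 ] 0.023202954310973915 14.840165334055003
50 [0.4465 0.2644 0.1355] [-1.8282 -0.5084 10.1371] 0.05127255348763579 14.782969322276584
60 [0.4465 0.2644 0.1355] [-2.4385 -0.6197 10.1433] 0.006300902420024134 14.611716115774326
70 [0.4465 0.2643 0.1355] [-1.6273 -0.1586  9.8511] 0.09984599487403456 15.304473266838642
80 [0.4466 0.2643 0.1355] [-1.5434 -0.63   10.2465] 0.0002636523396691154 14.825932245578638
7.8417 [-0.9613  0.2755 -0.001 ]
```

View pics/s3.png

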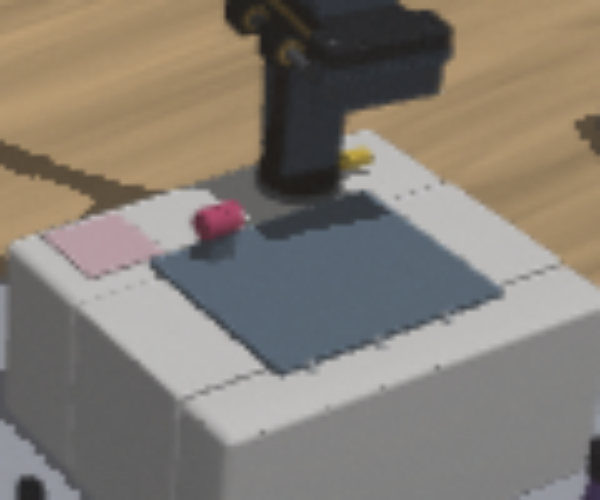

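The tongue now points along own +y, clear of the flap. I'll release the knob and move over the pink grip.

Run:
```python
from h import *
ctrl.command_gripper(0.4)
p=ctrl.current_tool_pos(); p[2]=.25; ctrl.move_l(p,vel=.2)
g=w(-.03,-.04,.25); ctrl.goto(g,down(Y0)); ctrl.command_gripper(0.6)
cv2.imwrite('pics/s4.png',cv2.resize(ctrl.read_camera('scene')[130:230,330:450],None,fx=5,fy=5))
c=cam('wrist');cv2.imwrite('pics/w4.png',ctrl.read_camera('wrist'))
print(ctrl.current_t(),ctrl.current_q(),ctrl.current_tool_pos(),proj(c,[w(-.03,-.04,.147),w(-.045,-.075,.125)]))
```

```text
10.8667 [ 12.6668  16.9495  89.9928  -0.0002  73.0549 -71.2896] [0.4819 0.1694 0.25  ] [[319.8234 199.3654]
 [287.6613 180.5789]]
```

View pics/s4.png

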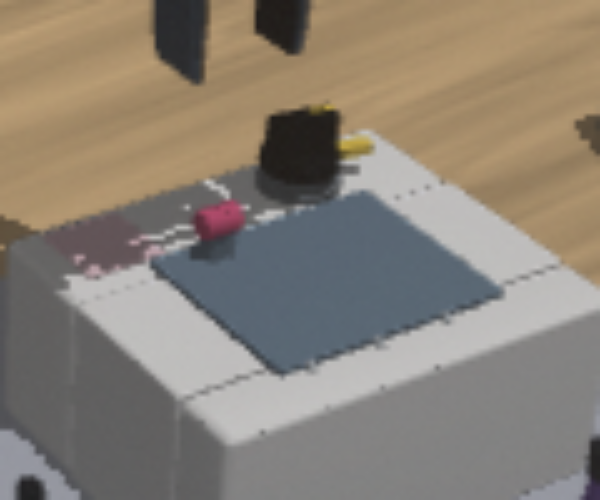

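View pics/w4.png

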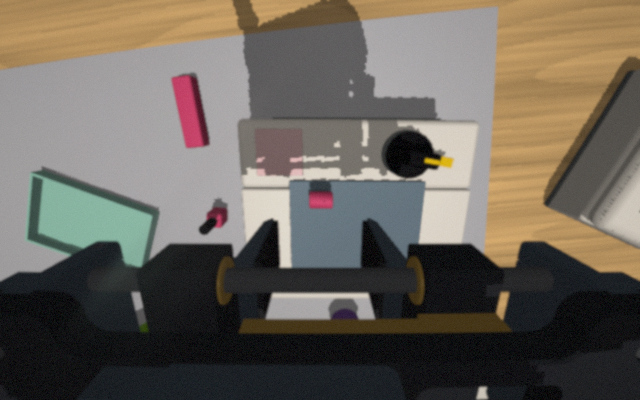

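Run:
```python
from h import *
def arc(f): 
    return w(.078-.1080*np.cos(f)+.0245*np.sin(f),-.04,.1225+.108*np.sin(f)+.0245*np.cos(f)-.009)
print(all(ctrl.ik(arc(f),down(Y0)) is not None for f in np.arange(0,1.8,.2)))
p=arc(0); print(ctrl.move_l(p,vel=.12,contact_N=8),ctrl.current_tool_pos()-p)
ctrl.command_gripper(0.0); print(ctrl.current_grip_width()*91,ctrl.current_contact_force())
if 20<ctrl.current_grip_width()*91<28:
    for f in np.arange(.12,1.77,.12):
        ctrl.move_l(arc(f),vel=.06); F=ctrl.current_contact_force()
        print(round(f,2),F,ctrl.current_grip_width()*91)
        if np.linalg.norm(F)>30: print('stop');break
print(ctrl.current_t())
cv2.imwrite('pics/s5.png',cv2.resize(ctrl.read_camera('scene')[60:240,310:490],None,fx=3.3,fy=3.3))
```

```text
True
False [0.0004 0.0001 0.0006]
23.58424003862786 [-0.1385  5.2802  0.9233]
0.12 [ 0.0776  6.7945 -0.669 ] 23.590308053150824
0.24 [-1.0279  6.7645 -1.0943] 23.698050238888737
0.36 [-0.625   5.8984 -0.1345] 23.26915159831644
0.48 [-0.6625  5.5405  0.6839] 23.55459027773114
0.6 [-2.5737  6.1784  0.9467] 23.70875628138014
0.72 [-1.8783  5.5703  2.4453] 23.496288469067416
0.84 [-2.0771  4.3892  3.5037] 23.387439322430634
0.96 [-2.5305  3.9425  4.3024] 23.560925208927763
1.08 [-2.2474  3.9142  4.5045] 23.8749342192776
1.2 [-1.5834  4.6852  5.7748] 23.81879324566059
1.32 [-1.074   2.2902  6.2488] 23.199662194926145
1.44 [-0.1114  2.6782  8.0509] 23.383212079309768
1.56 [0.6504 1.5891 7.9516] 23.734120401127278
1.68 [2.23   0.8599 8.7352] 23.742627282188142
17.775
```

View pics/s5.png

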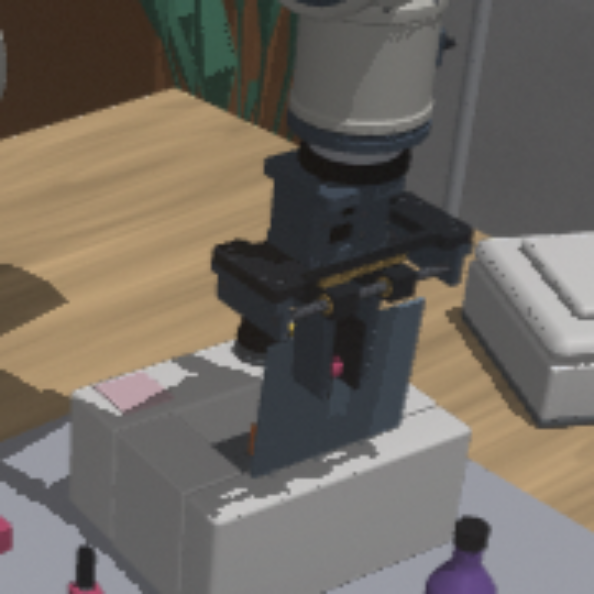

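Run:
```python
from h import *
def arc(f): 
    return w(.078-.1080*np.cos(f)+.0245*np.sin(f),-.04,.1225+.108*np.sin(f)+.0245*np.cos(f)-.009)
ctrl.move_l(arc(1.75),vel=.06); print(ctrl.current_contact_force())
ctrl.command_gripper(0.5)
p=ctrl.current_tool_pos(); p[2]=.32; ctrl.move_l(p,vel=.15)
ctrl.move_l(w(0,0,.30),vel=.2)
c=cam('wrist');im=ctrl.read_camera('wrist');cv2.imwrite('pics/w6.png',im)
cv2.imwrite('pics/w6z.png',cv2.resize(cv2.convertScaleAbs(im[130:270,220:420],alpha=1.3,beta=20),None,fx=4,fy=4,interpolation=cv2.INTER_CUBIC))
t=ctrl.read_camera('top');cv2.imwrite('pics/t6.png',t)
s=ctrl.read_camera('scene');cv2.imwrite('pics/s6.png',cv2.resize(s[60:240,310:490],None,fx=3.3,fy=3.3))
print(ctrl.current_t(),proj(c,[w(0,0,.105),w(-.035,-.072,.12),w(-.035,.072,.12)]),ctrl.current_contact_force())
hsv=cv2.cvtColor(im,cv2.COLOR_BGR2HSV);m=cv2.inRange(hsv,(5,120,60),(18,255,255));n,l,st,ce=cv2.connectedComponentsWithStats(m)
print(st[1:][st[1:,4]>10])
```

```text
[3.4849 1.1324 8.2416]
20.4417 [[320.0251 179.8933]
 [262.835  155.175 ]
 [377.1915 155.0797]] [0.685  0.5892 0.8428]
[[    0     0   379    54  9046]
 [  451     0   189   274 27654]
 [  310   173    20    13   231]
 [    0   256     8    24   100]
 [  480   293    28    40   691]
 [  270   310    38    14   160]
 [  339   310    28    12   254]
 [  144   317    19    16   171]]
```

View pics/w6z.png

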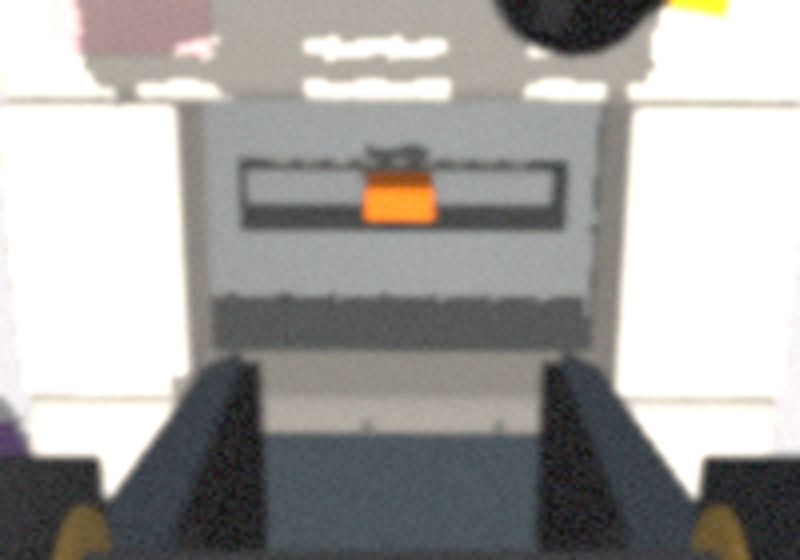

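View pics/s6.png

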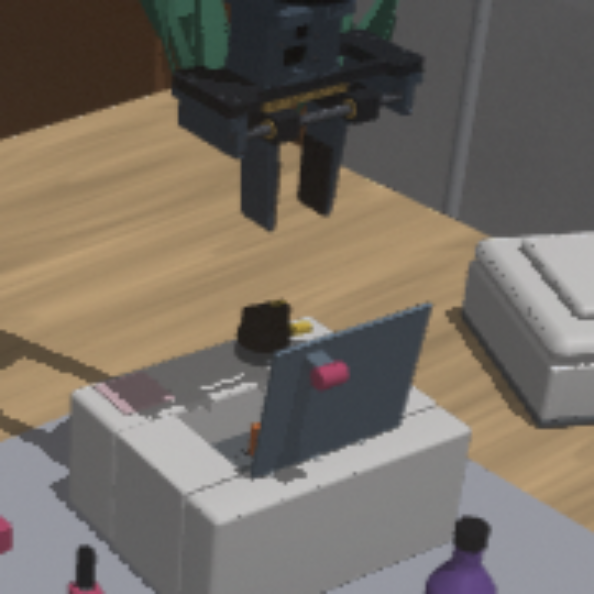

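Run:
```python
from h import *
p=w(0,0,.14); ctrl.move_l(p,vel=.15)
p[2]=.080; print(ctrl.move_l(p,vel=.06,contact_N=8),ctrl.current_tool_pos()-p,ctrl.current_contact_force())
ctrl.command_gripper(0.0); print(ctrl.current_grip_width()*91,ctrl.current_contact_force())
F0=ctrl.current_contact_force()
for z in (.10,.13,.17,.215,.27):
    p[2]=z; r=ctrl.move_l(p,vel=.07,contact_N=15); print(z,r,ctrl.current_contact_force(),ctrl.current_grip_width()*91)
    if r: break
print(ctrl.current_t())
cv2.imwrite('pics/s7.png',cv2.resize(ctrl.read_camera('scene')[20:240,310:490],None,fx=2.7,fy=2.7))
```

```text
False [0.0002 0.0001 0.0003] [-0.4023 -0.7913  0.9808]
23.78763999497137 [ 0.4296 -0.4485  1.3297]
0.1 False [ 0.4914 -0.476  -0.2449] 23.688538258923558
0.13 False [ 0.2774  0.2552 -2.0326] 23.92422831459387
0.17 False [ 0.0422 -0.6014 -0.5806] 23.16585144086858
0.215 False [-0.1922  0.3052 -0.8315] 23.54880105430287
0.27 False [-0.677  -0.0285 -1.3504] 23.764367711922667
26.7333
```

View pics/s7.png

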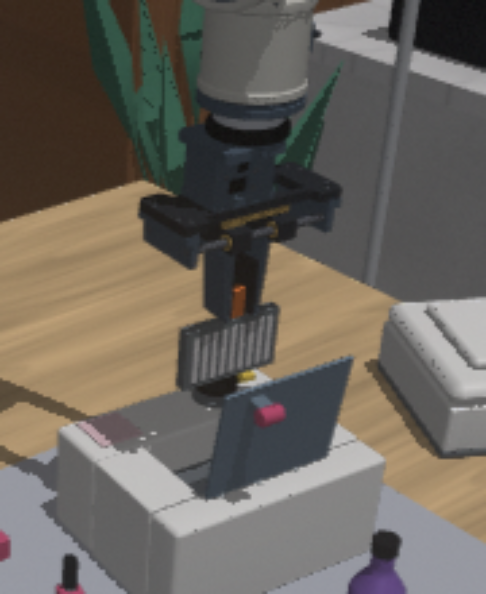

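The filter is out and hanging upright in the fingers. Next I carry it to the tray.

Run:
```python
from h import *
T=np.array([.5233,-.2038]); Yt=62.24
ctrl.move_l([T[0],T[1],.27],vel=.13,ori=down(Yt)); print(ctrl.current_t(),ctrl.current_tool_pos(),ctrl.current_q())
ctrl.move_l([T[0],T[1],.20],vel=.06); ctrl.sleep(.5)
print(ctrl.current_grip_width()*91,ctrl.current_contact_force(),ctrl.current_tool_pos())
c=cam('scene')
s=ctrl.read_camera('scene');cv2.imwrite('pics/s8.png',s);t=ctrl.read_camera('top');cv2.imwrite('pics/t8.png',t);cv2.imwrite('pics/w8.png',ctrl.read_camera('wrist'))
hsv=cv2.cvtColor(s,cv2.COLOR_BGR2HSV);m=cv2.inRange(hsv,(70,50,60),(95,255,255));n,l,st,ce=cv2.connectedComponentsWithStats(m)
print(st[1:][st[1:,4]>100])
print(ctrl.current_t(), proj(c,[[T[0],T[1],.005],[T[0],T[1],.13]]))
```

```text
30.0833 [ 0.5233 -0.2036  0.27  ] [-27.3494  20.2085  81.5858   0.0026  78.2069 -89.6086]
23.631634256456962 [ 0.6241 -0.7216  0.0587] [ 0.5233 -0.2038  0.2   ]
[[ 339    0   43   89  969]
 [ 377    0   60   96 1961]
 [ 142  203   53   38  869]
 [ 229  253   80   48 3014]]
32.05 [[267.1854 276.8128]
 [263.7942 237.8155]]
```

View pics/s8.png

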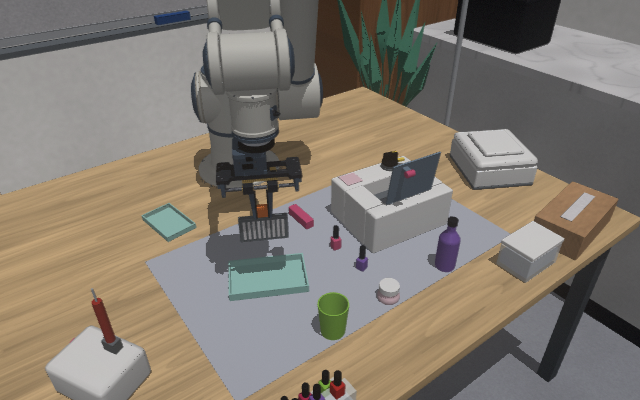

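View pics/t8.png

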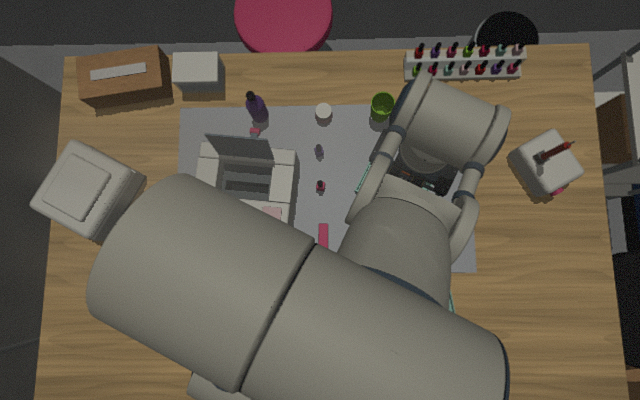

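View pics/w8.png

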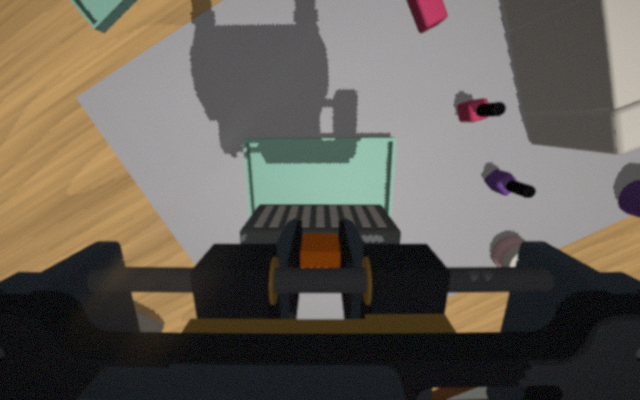

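Run:
```python
from h import *
print(np.abs(ctrl.current_dq()).max(),ctrl.current_t()); print(ctrl.sign_off())
```

```text
0.08225689202436408 32.05
the job is handed in; nothing more can be done
None
```

I handed the job in at 32.05 s of robot time. No verdict comes back, so what follows is from my own readings and pictures.

**What I did:**
- **Knob:** I pinched the wing, pushed it down about 7.6 mm to its stop and turned it 80° (1.40 rad) anticlockwise. After release the tongue stayed off the flap.
- **Flap:** I lifted it by the pink grip along its arc to a commanded 1.75 rad. It stayed there after release.
- **Filter:** I drew it up by the orange tab; the force never changed enough to suggest it caught. I then carried it over the larger mint tray.

**Last checks:**
- **Grip:** the finger opening was 23.6 mm on the 24 mm tab, with the arm almost still.
- **Position:** the tool was at the measured tray centre (0.523, -0.204), turned along the tray's long side. By calculation the filter's lower edge is about 0.13 m above the desk.
- **Pictures:** the scene and wrist views show the filter upright and parallel over the tray. The flap was open, the tongue clear, and the tray and other items where they started as far as could be seen. The top view of the tray was blocked by the arm, so the tray check rests on those two views.

No check failed or disagreed. The only mismatches were a few millimetres between views when I measured the scene at the start.

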